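Set out the honey sampler on the display plank

ROBOT

A 7-joint arm with a two-finger parallel gripper is mounted at the origin on the work surface. World frame = base frame: x ahead of the robot, y to its left, z up, the work surface at z = 0. Lengths are in mm, angles in rad, forces in N, time in s.
With the tool pointing down it reaches from about 425 to 875 mm from the base axis. Payload 4.7 kg.
Tool frame: the origin (TCP) lies at the very end of the fingers, on their centre line; the grasp point (between the pads) lies 19 mm behind it; z points along the fingers, y is the line along which they close (so a half turn about z gives the same grasp; the last joint's range is limited). The gripper opens to 87 mm and grips with 3 to 60 N. Pads are 19 mm wide; open, the fingers measure 117 mm over their backs; the gripper's body (75 mm by 190 mm) begins 51 mm behind the grasp point.
Start: joints at [-1.108, 0.321, -0.07, 1.45, 0.023, 1.371, -0.057], TCP at [282.054, 585.637, 222.587] pointing down, gripper open.
Joint ranges: [-2.86, 2.86], [-0.3, 2.09], [-1.38, 1.24], [0.06, 2.45], [-1.56, 4.7], [0.09, 2.05], [-2.69, 2.69]. Speed limits (rad/s): [2.57, 2.57, 3.14, 3.14, 3.14, 3.14, 3.14].

INTERFACE

Orientations are given as a unit quaternion [w, x, y, z].
In Python, from plant import monitor, vision, sign_off gives the robot as it stands.
- The arm moves only by the tool send_path, called after "Request:" as a command line: name --pt "numbers of a row" for each row, then --argument value for the rest. Schema: {"type":"object","properties":{"plan":{"type":"array","items":{"type":"array","items":{"type":"number"},"minItems":7,"maxItems":7},"minItems":1,"maxItems":20},"grip_n":{"type":"number"},"only":{"type":"string"},"quiet":{"type":"boolean"},"lines":{"type":"string"}},"required":["plan"],"additionalProperties":false}. plan is a list of rows, 1 to 20 of them, each of 7 numbers: a rotation vector rx, ry, rz in fractions of the full range, 1 being pi/2 rad, then dx, dy, dz in a scale on which 1.0 is 750 mm, then the finger opening in mm; each row is the pose to reach, as a shift and turn from the pose commanded when the call began, along the tool's axes at that moment; what a row does not reach only later rows make up. A row lasts 1/10 s, in which the tool goes at most 50 mm and 0.15 rad, less where a joint would pass 70% of its speed; a pose out of reach is approached as far as the arm can. The fingers move at their own pace and stop on an object; grip_n is the grip in N (left out, the last holds). Time passes only in rows, so rows that do not move let the fingers close. The tool returns the time, the measured TCP pose, the force, the opening and the grip force at its end. only (a regular expression) keeps the lines of the reply that match it, lines (a string "A,B") keeps lines A to B, and quiet returns only ok. No shift or turn number may pass 1 either way. Input that does not fit is refused with a message, and nothing moves.
- monitor.read_state(): the state, without advancing time (a new reading comes with each control period).
- vision.read_camera(name): name is "side" or "top" or "wrist"; returns the picture (400x640x3 uint8, red, green, blue); there is no depth.
- vision.calibration(name): a dict with "fx", "fy", "cx", "cy" (pixels), "T" (4x4, takes a point from camera to world coordinates). Camera axes: x right, y up, looking along -z (the intrinsics and any distortion apply to the point x, -y, -z); pixel columns grow to the right and rows downward; lengths in mm; the calibration is good to about 2 mm. A picture is of the moment at which its call begins: read the wrist's pose just before it. calibration takes no time and is no camera call; for the wrist camera it gives the pose at the moment of the call.
- sign_off(): hands the job in; it is judged then, once.
The state is a dict: "time": time; "q": joint angles; "joint_velocities": joint speeds; "tau": joint torques, N m; "eef_pos": TCP position; "eef_rot": TCP orientation; "force": force on the tool from outside, world axes, zero at the start; "wrist_torque": the same for the moment, N m; "width": finger opening in mm; "grip_force": force on a finger pad.
Only numpy, scipy, OpenCV 4.12 (cv2) and the standard library are available. Lean on these libraries where they do the work, as an engineer would, in place of code of your own. Each camera call takes 0.05 s, during which the arm holds its last target. There are 200 camera calls.

TASK

Set out the honey sampler on the wooden plank: the yellow-lidded tub centred on the square blue mat with the small green-lidded pot centred on top of it, the white-lidded dark jar centred on the round red mat, and the gold-lidded jar on the bare wood midway between the two mats and in line with them. Set each down gently and upright, let go of it, and leave the mug, tape roll and scale where they are.

Things in the scene. Friction and masses are not known exactly. Their poses are not given: they have to be found in the camera images.
- tub: Loose octagonal honey tub standing on the bench: amber-brown body 60 mm across the flats, yellow lid 64 mm across the flats and 12 mm thick at the top, 55 mm high over all; the lid is flat. About 0.2 kg. Origin: centre of its underside, z up. Its x axis (and every 45 degrees from it) is normal to a pair of flats.
- sample_pot: Loose small round honey pot: cream body, green lid, 46 mm diameter, 44 mm high, flat top and bottom. About 0.09 kg. Origin: centre of its underside, z up.
- dark_jar: Loose round jar of very dark honey with a white lid, 52 mm diameter, 68 mm high. About 0.2 kg. Origin: centre of its underside, z up.
- gold_jar: Loose round jar of amber honey with a gold-coloured lid, 52 mm diameter, 68 mm high. About 0.2 kg. Origin: centre of its underside, z up.
- plank: Fixed pale wooden display plank lying flat on the bench, 110 mm (its x) by 300 mm (its y) by 15 mm thick. The two mats lie on its long centre line, each 105 mm from its centre, so its bare centre is midway between them. Origin: centre of its underside; its top is 15 mm above.
- blue_mat: Fixed square blue mat on one half of the plank (either half), 76 by 76 by 4 mm. Origin: centre of its underside, its top 4 mm above (19 mm above the bench).
- red_mat: Fixed round red mat on the other half of the plank, 76 mm diameter, 4 mm thick. Origin: centre of its underside, its top 4 mm above (19 mm above the bench).
- mug: Bystander: white ceramic mug with a handle, 80 mm rim diameter, 90 mm high, loose on the bench to the left. Leave alone. Origin: centre of its underside, z up.
- tape_roll: Bystander: brown roll of packing tape lying flat, 68 mm outer diameter, 48 mm high, loose on the bench beyond the plank. Leave alone. Origin: centre of its underside, z up.
- scale: Bystander: white bench scale with a steel pan, 190 (x) by 200 (y) by 48 mm high, loose on the bench to the right. Leave alone. Origin: centre of its underside, z up.
Things that resemble listed ones, but are neither listed nor needed, are in the scene too. What is shaped like the tub but pink or purple is not meant.

How it is judged:
By the outcome, as a careful person would: the job done as asked, in the order asked, and still so for the second after the job is handed in, with the robot touching nothing.
It also fails if it takes over 120 s, if anything falls off the work surface, if the arm or the gripper's body presses on something with over 40 N, if the wrist force passes 120 N, or if a joint passes its speed limit or range.

## Working session

There is one attempt and no reset: what is moved stays moved. The work goes in short steps, Python scripts to look and compute and a tool call to move; the robot and the scene stay as the last step left them, time stands still between calls to the robot, and variables do not carry over. Pictures are saved under pics/ and viewed, at most 14 in all, crops included, and the job is handed in when it is done.

```bash
ls; mkdir -p pics
```

Run:
```python
from plant import monitor, vision
import cv2,numpy as np
s=monitor.read_state();print(s)
for n in("top","side"):
    im=vision.read_camera(n);cv2.imwrite(f"pics/{n}0.png",im[:,:,::-1])
    c=vision.calibration(n);print(n,c)
```

```text
pics
{'time': 0.0, 'q': array([-1.10792252,  0.32185954, -0.07004323,  1.45168873,  0.02263787,
        1.37078185, -0.05684534]), 'joint_velocities': array([ 0.00012946, -0.00055673, -0.00083677,  0.00073023,  0.00010967,
       -0.00015274, -0.00058731]), 'tau': array([-2.26931897e-04, -4.91287100e+01, -4.03897623e-01, -3.12541795e+01,
       -6.39431085e-02,  4.36732150e-02,  1.88037820e-04]), 'eef_pos': array([281.84948077, 585.09757848, 221.43058063]), 'eef_rot': array([-1.44374571e-04,  2.22482388e-01,  9.74936221e-01, -9.65067297e-04]), 'force': array([-0.51447861, -0.7657814 , -0.50934509]), 'wrist_torque': array([0.03818065, 0.02179824, 0.01454623]), 'grip_force': 0.0, 'width': 86.86425075635663}
top {'fx': 420.7180647128874, 'fy': 420.7180647128874, 'cx': 320.39893968984035, 'cy': 200.18501511476106, 'T': array([[-2.85280797e-02,  9.85485160e-01, -1.67347390e-01,
         3.78818484e+02],
       [-9.99542086e-01, -2.64344508e-02,  1.47254005e-02,
         2.95884486e+00],
       [ 1.00879274e-02,  1.67690847e-01,  9.85788017e-01,
         1.24292647e+03],
       [ 0.00000000e+00,  0.00000000e+00,  0.00000000e+00,
         1.00000000e+00]])}
side {'fx': 474.0701302005485, 'fy': 474.0701302005485, 'cx': 320.63519486622505, 'cy': 197.33926522578517, 'T': array([[ 8.06123681e-01,  4.16994002e-01, -4.19857848e-01,
        -6.30763210e+01],
       [-5.91596918e-01,  5.83900804e-01, -5.55943287e-01,
        -8.47109783e+02],
       [ 1.33303192e-02,  6.96545658e-01,  7.17388632e-01,
         1.13388264e+03],
       [ 0.00000000e+00,  0.00000000e+00,  0.00000000e+00,
         1.00000000e+00]])}
```

View pics/top0.png

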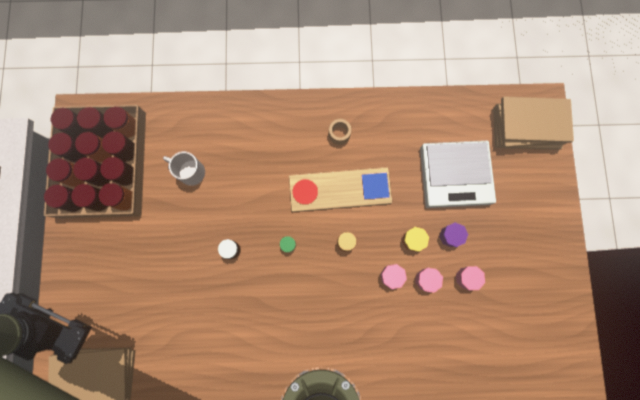

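View pics/side0.png

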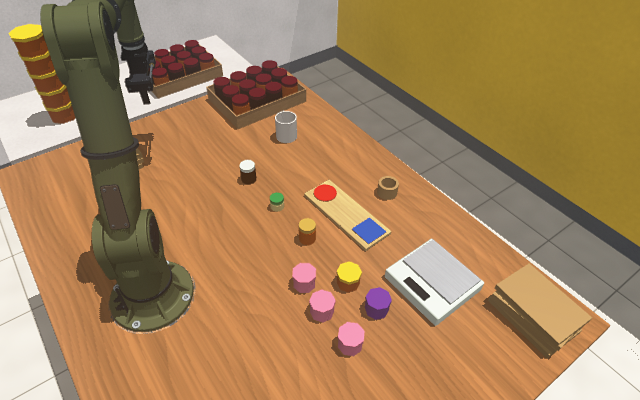

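Top view: the yellow tub is at (417,239). The purple (455,235) and pink (394,277), (430,280), (472,278) ones are decoys of the same shape. Gold jar (347,241), green pot (288,244), white-lidded jar (228,249). Red mat (305,191), blue mat (375,186), mug (183,166), tape roll (340,130). The side view agrees. It also shows a stack of yellow-lidded tubs at (28,32) on another table, which is out of reach and not meant.

Create h.py:
```python
from plant import monitor, vision
import cv2,numpy as np
from scipy.spatial.transform import Rotation as R
H={'yellow':(22,33,150,120),'gold':(14,24,90,110),'green':(45,80,100,60),'blue':(105,125,150,60),'red':(0,6,170,150)}
def mask(im,n):
    h,s,v=[a.astype(int) for a in cv2.split(cv2.cvtColor(im,cv2.COLOR_RGB2HSV))]
    if n=='white': return ((s<40)&(v>190)).astype(np.uint8)
    a,b,sm,vm=H[n]; return ((h>=a)&(h<=b)&(s>sm)&(v>vm)).astype(np.uint8)
def blob(im,n,box):
    x0,y0,x1,y1=box; m=np.zeros(im.shape[:2],np.uint8); m[y0:y1,x0:x1]=mask(im,n)[y0:y1,x0:x1]
    return max(cv2.findContours(m,0,cv2.CHAIN_APPROX_NONE)[0],key=cv2.contourArea)
def cen(c):
    m=cv2.moments(c); return m['m10']/m['m00'],m['m01']/m['m00']
def ray(c,uv,z):
    uv=np.atleast_2d(uv).astype(float)
    d=np.c_[(uv[:,0]-c['cx'])/c['fx'],-(uv[:,1]-c['cy'])/c['fy'],-np.ones(len(uv))]@c['T'][:3,:3].T
    o=c['T'][:3,3]; return o+d*((z-o[2])/d[:,2])[:,None]
def quat():
    q=monitor.read_state()['eef_rot']; return R.from_quat(np.r_[q[1:],q[0]])
def step(target,yaw=None):
    "shift in tool axes to target TCP; turn to make tool y (line) at yaw rad in world, pointing down"
    s=monitor.read_state(); r=quat(); d=r.inv().apply(np.array(target)-s['eef_pos'])
    out=[np.round(d,1)]
    if yaw is not None:
        o=[]
        for k in(0,np.pi):
            y=np.array([np.cos(yaw+k),np.sin(yaw+k),0]);z=np.array([0,0,-1.]);x=np.cross(y,z)
            o.append((r.inv()*R.from_matrix(np.c_[x,y,z])).as_rotvec().round(3))
        out.append(min(o,key=np.linalg.norm)); out.append(o)
    print('pos',s['eef_pos'].round(1),'q',s['q'].round(2),'step',*out)
```

Run:
```python
from h import *
T=dict(yellow=(400,222,434,256,55),gold=(335,230,360,256,68),green=(275,232,302,256,44),white=(214,236,242,262,68),blue=(355,165,395,205,19),red=(285,172,325,208,19))
im=vision.read_camera('top');c=vision.calibration('top')
S=dict(yellow=(330,255,370,285,55),gold=(295,215,320,236,68),green=(265,190,288,206,44),white=(236,158,260,174,68),blue=(345,212,395,250,19),red=(305,180,345,205,19))
i2=vision.read_camera('side');c2=vision.calibration('side')
for n in T:
    k=blob(im,n,T[n][:4]);p=ray(c,cen(k),T[n][4])[0];P=ray(c,k[:,0],T[n][4])[:,:2].astype(np.float32)
    k2=blob(i2,n,S[n][:4]);p2=ray(c2,cen(k2),S[n][4])[0]
    print(n,np.round(cen(k),1),p.round(1),p2.round(1),'rect',np.round(cv2.minAreaRect(P)[1:][0],1),cv2.minAreaRect(P)[2])
a=im[210:300,370:490,::-1];b=i2[240:360,280:400,::-1]
cv2.imwrite('pics/crop.png',np.hstack([cv2.resize(a,(400,300)),cv2.resize(b,(300,300))]))
```

```text
Traceback (most recent call last):
  File "h.py", line 11, in blob
    return max(cv2.findContours(m,0,cv2.CHAIN_APPROX_NONE)[0],key=cv2.contourArea)
ValueError: max() iterable argument is empty
```

Create m.py:
```python
from h import *
im=cv2.imread('pics/top0.png')[:,:,::-1].copy();i2=cv2.imread('pics/side0.png')[:,:,::-1].copy()
hs=cv2.cvtColor(im,cv2.COLOR_RGB2HSV);h2=cv2.cvtColor(i2,cv2.COLOR_RGB2HSV)
for n,a,b in(('y',(417,239),(349,270)),('go',(347,241),(307,224)),('gr',(288,244),(277,197)),('w',(228,249),(247,165)),('b',(375,186),(369,230)),('r',(305,191),(325,192)),('bench',(260,280),(280,240))):print(n,hs[a[1],a[0]],h2[b[1],b[0]])
T=dict(yellow=(400,222,434,256,55),gold=(335,230,360,256,68),green=(275,232,302,256,44),white=(214,236,242,262,68),blue=(355,165,395,205,19),red=(285,172,325,208,19))
c=vision.calibration('top')
S=dict(yellow=(330,255,370,285,55),gold=(295,215,320,236,68),green=(265,190,288,206,44),white=(236,158,260,174,68),blue=(345,212,395,250,19),red=(305,180,345,205,19))
c2=vision.calibration('side')
a=im[210:300,370:490,::-1];b=i2[240:360,280:400,::-1]
cv2.imwrite('pics/crop.png',np.hstack([cv2.resize(a,(400,300)),cv2.resize(b,(300,300))]))
for n in T:
  try:
    k=blob(im,n,T[n][:4]);p=ray(c,cen(k),T[n][4])[0];P=ray(c,k[:,0],T[n][4])[:,:2].astype(np.float32)
    r=cv2.minAreaRect(P);print(n,np.round(cen(k),1),p.round(1),'rect',np.round(r[1],1),round(r[2],1))
    k2=blob(i2,n,S[n][:4]);print('   side',ray(c2,cen(k2),S[n][4])[0].round(1))
  except ValueError: print(n,'none')
```

```bash
python3 m.py
```

```text
y [ 27 129 239] [ 27 192 248]
go [ 22 107 234] [ 22 159 229]
gr [ 64 103 175] [ 61 131 168]
w [ 35   6 240] [ 38   8 246]
b [112 131 198] [113 158 197]
r [  2 164 231] [  3 205 236]
bench [ 12 122 171] [ 14 151 194]
yellow none
gold [346.6 240.9] [461.3 -84.4  68. ] rect [53.  55.5] 42.8
   side [464.2 -85.3  68. ]
green [286.6 244.3] [458.   84.5  44. ] rect [31.2 31.1] 88.4
   side [458.7  77.   44. ]
white [226.9 248.4] [449.7 248.6  68. ] rect [47.4 46.9] 88.4
   side [449.3 246.4  68. ]
blue none
red none
```

```bash
sed -i "s/^H=.*/H={'yellow':(24,33,90,120),'gold':(16,24,80,150),'green':(45,80,60,60),'blue':(105,125,90,60),'red':(0,6,130,150)}/;s/(s<40)&(v>190)/(s<50)\&(v>160)/" h.py; python3 m.py|tail -n +8
```

```text
yellow [416.4 238.7] [ 462.9 -282.9   55. ] rect [62.4 62.4] 30.8
   side [ 463.1 -285.7   55. ]
gold [346.6 240.9] [461.3 -84.5  68. ] rect [50.3 50.1] 88.4
   side [461.9 -86.3  68. ]
green [287.1 244. ] [458.7  83.1  44. ] rect [39.9 39.6] 88.4
   side [458.7  77.   44. ]
white [227.  248.3] [449.9 248.1  68. ] rect [49.8 49.9] 44.5
   side [449.8 245.9  68. ]
blue [375.1 185.6] [ 626.2 -179.    19. ] rect [70.4 71.6] 3.0
   side [ 626.3 -182.2   19. ]
red [304.8 191.5] [614.   30.1  19. ] rect [71.1 69.3] 88.5
   side [614.3  27.4  19. ]
```

View pics/crop.png

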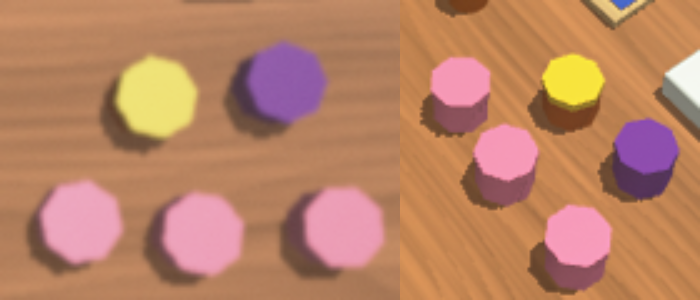

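The crop confirms the single yellow-lidded octagon with the amber-brown body, beside the pink and purple decoys. It stands at about (463,-284) and the mats are 209.5 mm apart, against 210 expected. I'll hover over it and refine with the wrist camera.

Run:
```python
from h import *
step([590,150,250],0.058); step([440,-284,250],0.058)
```

```text
pos [281.9 585.3 221.9] q [-1.11  0.32 -0.07  1.45  0.02  1.37 -0.06] step [-466.4 -258.6  -27.7] [-1.000e-03  1.000e-03  1.064e+00] [array([-1.000e-03,  1.000e-03,  1.064e+00]), array([-1.000e-03, -1.000e-03, -2.078e+00])]
pos [281.9 585.3 221.9] q [-1.11  0.32 -0.07  1.45  0.02  1.37 -0.06] step [-519.6 -714.7  -27.2] [-1.000e-03  1.000e-03  1.064e+00] [array([-1.000e-03,  1.000e-03,  1.064e+00]), array([-1.000e-03, -1.000e-03, -2.078e+00])]
```

The manual's scale: shifts go in shares of 750 mm and turns go in shares of pi/2 rad. Converting my numbers, -715 mm / 750 = -0.9533, -690 mm / 750 = -0.92, 1.064 rad / 1.5708 = 0.6774.

Request:
send_path --pt "0 0 0.0955 -0.08 -0.04 -0.0133 87" --pt "0 0 0.191 -0.16 -0.08 -0.0373 87" --pt "0 0 0.2865 -0.2133 -0.1067 -0.0373 87" --pt "0 0 0.382 -0.2667 -0.1333 -0.0373 87" --pt "0 0 0.4775 -0.3267 -0.1667 -0.0373 87" --pt "0 0 0.573 -0.3867 -0.2 -0.0373 87" --pt "0 0 0.6748 -0.44 -0.2333 -0.0373 87" --pt "0 0 0.6774 -0.4933 -0.2667 -0.0373 87" --pt "0 0 0.6774 -0.56 -0.3067 -0.0373 87" --pt "0 0 0.6774 -0.6213 -0.3467 -0.0373 87" --pt "0 0 0.6774 -0.6267 -0.4 -0.0373 87" --pt "0 0 0.6774 -0.64 -0.4667 -0.0373 87" --pt "0 0 0.6774 -0.6467 -0.5333 -0.0373 87" --pt "0 0 0.6774 -0.6533 -0.6 -0.0373 87" --pt "0 0 0.6774 -0.66 -0.6667 -0.0373 87" --pt "0 0 0.6774 -0.6667 -0.7333 -0.0373 87" --pt "0 0 0.6774 -0.6733 -0.8 -0.0373 87" --pt "0 0 0.6774 -0.68 -0.8667 -0.0373 87" --pt "0 0 0.6774 -0.6867 -0.92 -0.0373 87" --pt "0 0 0.6774 -0.6933 -0.9533 -0.0373 87" --grip_n 40

```text
time: 2.2
eef_pos: [438.2, -287.6, 250.9]
eef_rot: [0.0, 0.688, 0.726, 0.0]
force: [1.6, 0.7, 0.2]
width: 86.8
grip_force: 0.0
```

Run:
```python
from h import *
step([440,-284,250],0.058)
```

```text
pos [ 438.2 -287.6  250.9] q [-0.19  0.03  0.74  1.74 -0.02  1.38  0.61] step [3.5 2.  0.9] [ 0.001  0.    -0.003] [array([ 0.001,  0.   , -0.003]), array([ 1.000e-03, -1.000e-03,  3.138e+00])]
```

Request:
send_path --pt "0 0 0 0 0 0 87" --pt "0 0 0 0 0 0 87"

```text
time: 2.4
eef_pos: [439.9, -284.7, 250.5]
eef_rot: [-0.0, 0.687, 0.727, 0.0]
force: [0.3, 1.3, 0.1]
width: 87.1
grip_force: 0.0
```

Run:
```python
from h import *
c=vision.calibration('wrist');im=vision.read_camera('wrist');cv2.imwrite('pics/w0.png',im[:,:,::-1])
print(c); step([463,-284,250],0.058)
```

```text
{'fx': 331.6224651252662, 'fy': 331.6224651252662, 'cx': 322.71176086758726, 'cy': 200.79084544182496, 'T': array([[ 9.98458920e-01, -5.34567986e-02, -1.49049144e-02,
         4.34346171e+02],
       [ 5.54956574e-02,  9.61125248e-01,  2.70478260e-01,
        -2.10098664e+02],
       [-1.33412324e-04, -2.70888590e-01,  9.62610697e-01,
         4.12245020e+02],
       [ 0.00000000e+00,  0.00000000e+00,  0.00000000e+00,
         1.00000000e+00]])}
pos [ 440.6 -283.4  250.4] q [-0.19  0.03  0.73  1.74 -0.02  1.38  0.6 ] step [-1.9 22.3  0.4] [ 0.    -0.001  0.   ] [array([ 0.   , -0.001,  0.   ]), array([ 1.000e-03,  0.000e+00, -3.141e+00])]
```

View pics/w0.png

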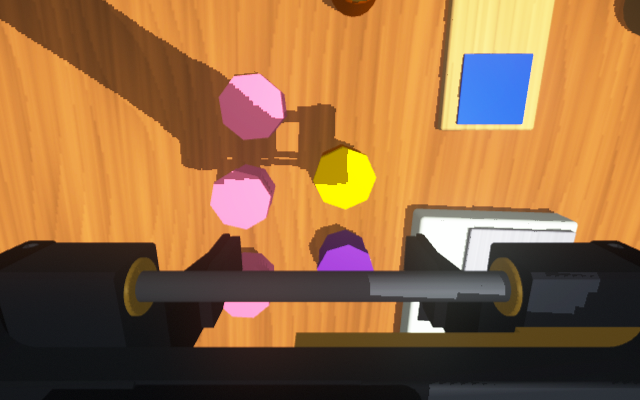

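Wrist view: yellow tub at (345,178), partly shaded, and blue mat at (495,90). Both are clear enough to measure.

Create w.py:
```python
from h import *
import sys
H.update(yellow=(23,33,150,70),blue=(100,125,120,80))
def oct_(P):
    "yaw of flats (mod 45deg): doubled-angle sum of edge normals weighted by length"
    h=cv2.approxPolyDP(P.reshape(-1,1,2),7,True)[:,0]; e=np.roll(h,-1,0)-h
    a=np.arctan2(e[:,1],e[:,0]); L=np.hypot(*e.T)
    return len(h),L.round(0),np.angle((L*np.exp(8j*a)).sum())/8
```

Run:
```python
from w import *
c=vision.calibration('wrist');im=vision.read_camera('wrist')
for n,b,z in(('yellow',(290,130,400,230),55),('blue',(440,40,550,140),19)):
    k=cv2.convexHull(blob(im,n,b));P=ray(c,k[:,0],z)[:,:2].astype(np.float32)
    print(n,np.round(cen(k),1),'cen',np.round(cen(P.reshape(-1,1,2)),1),'area',cv2.contourArea(P),'rect',cv2.minAreaRect(P))
    if n=='yellow':print(oct_(P))
```

```text
yellow [343.6 179.1] cen [ 462.1 -283.9] area 3454.4994442854077 rect ((462.0338134765625, -283.804443359375), (64.76734161376953, 64.84730529785156), 28.482627868652344)
(8, array([25., 27., 25., 28., 28., 23., 29., 26.], dtype=float32), np.float32(-0.2581702))
blue [493.2  90.2] cen [ 625.3 -180.1] area 5543.959332451224 rect ((625.3142700195312, -180.16526794433594), (75.38751983642578, 73.86381530761719), 3.337604522705078)
```

Run:
```python
from h import *
step([462.1,-283.9,26],-0.27)
```

```text
pos [ 440.9 -282.7  250.3] q [-0.19  0.03  0.73  1.74 -0.02  1.38  0.6 ] step [ -2.7  21.1 224.3] [-0.    -0.001  0.33 ] [array([-0.   , -0.001,  0.33 ]), array([ 1.000e-03, -0.000e+00, -2.812e+00])]
```

To row units: 145 mm / 750 = 0.1933, 120 mm / 750 = 0.16, 0.33 rad / 1.5708 = 0.2101.

Request:
send_path --pt "0 0 0.0764 -0.0013 0.0107 0.0533 87" --pt "0 0 0.1528 -0.0027 0.024 0.1067 87" --pt "0 0 0.2101 -0.0036 0.028 0.16 87" --pt "0 0 0.2101 -0.0036 0.028 0.1933 87" --pt "0 0 0.2101 -0.0036 0.028 0.1933 87" --pt "0 0 0.2101 -0.0036 0.028 0.1933 87" --pt "0 0 0.2101 -0.0036 0.028 0.1933 87"

```text
time: 3.2
eef_pos: [463.0, -285.7, 107.4]
eef_rot: [0.001, 0.796, 0.605, 0.001]
force: [0.2, 0.1, 0.3]
width: 87.0
grip_force: 0.0
```

Run:
```python
from h import *
step([462.1,-283.9,26],-0.27)
```

```text
pos [ 463.  -285.7  107.4] q [-0.16  0.22  0.75  1.88 -0.17  1.1   0.38] step [ 1.5 -1.6 81.4] [ 0.003 -0.    -0.001] [array([ 0.003, -0.   , -0.001]), array([-0.   , -0.005,  3.141])]
```

To row units: 81 mm / 750 = 0.108, 70 mm / 750 = 0.0933.

Request:
send_path --pt "0 0 0 0.0013 -0.0013 0.04 87" --pt "0 0 0 0.0013 -0.0013 0.0733 87" --pt "0 0 0 0.0013 -0.0013 0.0933 87" --pt "0 0 0 0.0013 -0.0013 0.108 87" --pt "0 0 0 0.0013 -0.0013 0.108 87" --pt "0 0 0 0.0013 -0.0013 0.108 75" --pt "0 0 0 0.0013 -0.0013 0.108 66" --pt "0 0 0 0.0013 -0.0013 0.108 50" --pt "0 0 0 0.0013 -0.0013 0.108 50" --pt "0 0 0 0.0013 -0.0013 0.108 50" --pt "0 0 0 0.0013 -0.0013 0.108 50" --grip_n 25

```text
time: 4.3
eef_pos: [461.8, -284.7, 25.3]
eef_rot: [0.001, 0.796, 0.605, 0.001]
force: [1.5, 1.4, 4.2]
width: 63.5
grip_force: 25.0
```

To row units: -90 mm / 750 = -0.12, -50 mm / 750 = -0.0667.

Request:
send_path --pt "0 0 0 0 0 -0.02 50" --pt "0 0 0 0 0 -0.0667 50" --pt "0 0 0 0 0 -0.12 50" --pt "0 0 0 0 0 -0.12 50" --pt "0 0 0 0 0 -0.12 50"

```text
time: 4.8
eef_pos: [460.8, -284.4, 115.5]
eef_rot: [0.0, 0.796, 0.605, 0.001]
force: [-0.7, 0.3, -2.5]
width: 63.5
grip_force: 25.0
```

Run:
```python
from h import *
step([625.4,-180.1,80],0.058)
```

```text
pos [ 460.8 -284.4  115.5] q [-0.17  0.21  0.76  1.88 -0.16  1.12  0.37] step [144.7 130.4  35.7] [ 0.001 -0.    -0.33 ] [array([ 0.001, -0.   , -0.33 ]), array([-1.000e-03, -2.000e-03,  2.812e+00])]
```

To row units: 145 mm / 750 = 0.1933, 130 mm / 750 = 0.1733, -0.33 rad / 1.5708 = -0.2101.

Request:
send_path --pt "0 0 -0.0637 0.0467 0.04 0 50" --pt "0 0 -0.1273 0.0933 0.0827 0.0133 50" --pt "0 0 -0.2101 0.14 0.1267 0.0267 50" --pt "0 0 -0.2101 0.1733 0.156 0.04 50" --pt "0 0 -0.2101 0.1933 0.1733 0.048 50" --pt "0 0 -0.2101 0.1933 0.1733 0.048 50" --pt "0 0 -0.2101 0.1933 0.1733 0.048 50" --pt "0 0 -0.2101 0.1933 0.1733 0.048 50" --pt "0 0 -0.2101 0.1933 0.1733 0.048 50"

```text
time: 5.7
eef_pos: [623.8, -181.1, 78.8]
eef_rot: [-0.0, 0.687, 0.726, -0.0]
force: [-0.8, -0.5, -1.9]
width: 63.9
grip_force: 25.0
```

Run:
```python
from h import *
step([625.4,-180.1,45],0.058)
p=[]
import time
for _ in range(3):
    vision.read_camera('top'); p.append(monitor.read_state()['eef_pos'])
print(np.round(p,1))
```

```text
pos [ 623.8 -181.1   78.8] q [-0.22  0.47  0.59  1.63 -0.28  1.12  0.51] step [ 1.   1.7 33.8] [-0.     0.    -0.002] [array([-0.   ,  0.   , -0.002]), array([0.000e+00, 1.000e-03, 3.139e+00])]
[[ 624.1 -180.9   78.9]
 [ 624.4 -180.6   79. ]
 [ 624.6 -180.4   79. ]]
```

To row units: 33 mm / 750 = 0.044, 32 mm / 750 = 0.0427.

Request:
send_path --pt "0 0 0 0 0.0013 0.02 50" --pt "0 0 0 0 0.0013 0.0333 50" --pt "0 0 0 0 0.0013 0.0387 50" --pt "0 0 0 0 0.0013 0.0413 50" --pt "0 0 0 0 0.0013 0.0427 50" --pt "0 0 0 0 0.0013 0.044 50" --pt "0 0 0 0 0.0013 0.044 50"

```text
time: 6.55
eef_pos: [626.1, -179.7, 45.8]
eef_rot: [0.0, 0.686, 0.727, 0.0]
force: [0.1, 0.8, -1.9]
width: 63.4
grip_force: 25.0
```

Not touching yet (still about -1.9 N of weight), so I'll go on in 0.5 mm steps.

To row units: 1 mm / 750 = 0.0013, 0.5 mm / 750 = 0.0007.

Request:
send_path --pt "0 0 0 0 0 0.0007 50" --pt "0 0 0 0 0 0.0013 50" --pt "0 0 0 0 0 0.0013 50"

```text
time: 6.85
eef_pos: [626.0, -179.6, 44.6]
eef_rot: [0.0, 0.686, 0.727, 0.0]
force: [-0.4, -0.2, -1.9]
width: 63.3
grip_force: 25.0
```

Request:
send_path --pt "0 0 0 0 0 0.0007 50" --pt "0 0 0 0 0 0.0011 50" --pt "0 0 0 0 0 0.0011 50"

```text
time: 7.15
eef_pos: [626.0, -179.7, 44.4]
eef_rot: [0.0, 0.686, 0.727, 0.0]
force: [-2.8, 1.0, 4.0]
width: 63.3
grip_force: 25.0
```

To row units: -205 mm / 750 = -0.2733, -160 mm / 750 = -0.2133.

Request:
send_path --pt "0 0 0 0 0 0 66" --pt "0 0 0 0 0 0 72" --pt "0 0 0 0 0 0 87" --pt "0 0 0 0 0 0 87" --pt "0 0 0 0 0 0 87" --pt "0 0 0 0 0 -0.0333 87" --pt "0 0 0 0 0 -0.0933 87" --pt "0 0 0 0 0 -0.1533 87" --pt "0 0 0 0 0 -0.2133 87" --pt "0 0 0 0 0 -0.2733 87" --pt "0 0 0 0 0 -0.2733 87"

```text
time: 8.25
eef_pos: [629.1, -181.3, 256.6]
eef_rot: [0.005, 0.686, 0.727, 0.003]
force: [-0.3, -0.9, -0.3]
width: 87.0
grip_force: 0.0
```

Run:
```python
from h import *
step([590,-180,250],0.058);step([430,80,250],0.058)
```

```text
pos [ 629.1 -181.3  256.6] q [-0.25  0.35  0.64  1.42 -0.21  1.43  0.45] step [  3.6 -39.1   6.1] [ 0.012  0.003 -0.   ] [array([ 0.012,  0.003, -0.   ]), array([ 0.005, -0.019,  3.141])]
pos [ 629.1 -181.3  256.6] q [-0.25  0.35  0.64  1.42 -0.21  1.43  0.45] step [ 272.4 -183.8    3.5] [ 0.012  0.003 -0.   ] [array([ 0.012,  0.003, -0.   ]), array([ 0.005, -0.019,  3.141])]
```

Request:
send_path --pt "0 0 0 0 0 0 87" --pt "0 0 0 0 0 0 87" --pt "0 0 0 0 0 0 87"

```text
time: 8.55
eef_pos: [625.1, -179.2, 246.8]
eef_rot: [-0.001, 0.686, 0.727, -0.001]
force: [0.4, -0.0, 0.9]
width: 86.8
grip_force: 0.0
```

Run:
```python
from w import *
c=vision.calibration('wrist');im=vision.read_camera('wrist');cv2.imwrite('pics/w1.png',im[:,:,::-1])
for n,b,z in(('yellow',(270,120,390,240),74),('blue',(260,110,400,250),19)):
    k=cv2.convexHull(blob(im,n,b));P=ray(c,k[:,0],z)[:,:2].astype(np.float32)
    print(n,np.round(cen(k),1),'cen',np.round(cen(P.reshape(-1,1,2)),1),'area',cv2.contourArea(P),'rect',cv2.minAreaRect(P))
    if n=='yellow':print(oct_(P))
```

```text
yellow [323.7 181.5] cen [ 624.1 -178.7] area 3367.545298345387 rect ((623.9264526367188, -178.71815490722656), (63.567752838134766, 64.3415756225586), 3.3440515995025635)
(8, array([26., 26., 27., 25., 28., 26., 26., 25.], dtype=float32), np.float32(0.06218984))
blue [349.7 168.5] cen [ 654.8 -173.5] area 1148.7958169747144 rect ((653.8761596679688, -178.14157104492188), (19.904930114746094, 74.27847290039062), 4.922735691070557)
```

View pics/w1.png

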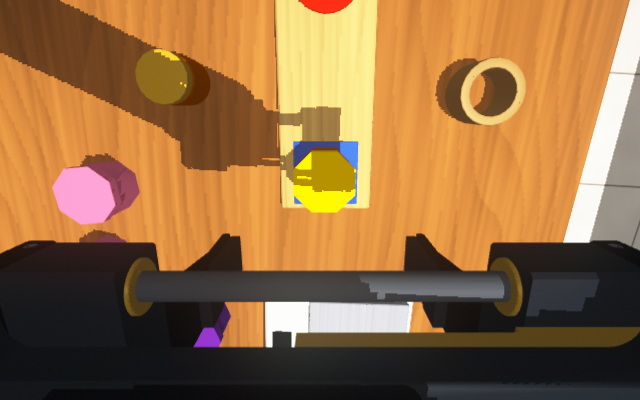

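The tub stands upright, with its lid at px (324,181). Blue shows on all the visible sides and it is about 2 mm off centre, which is fine. Next is the pot.

Run:
```python
from h import *
step([435,80,250],0.058)
```

```text
pos [ 625.2 -179.2  246.9] q [-0.25  0.35  0.64  1.43 -0.21  1.43  0.45] step [ 269.8 -174.9   -2.4] [-0.003 -0.001  0.   ] [array([-0.003, -0.001,  0.   ]), array([ 1.000e-03, -4.000e-03, -3.142e+00])]
```

Request:
send_path --pt "0 0 0 0.0267 -0.0467 0 87" --pt "0 0 0 0.06 -0.1 0 87" --pt "0 0 0 0.1067 -0.14 0 87" --pt "0 0 0 0.16 -0.18 0 87" --pt "0 0 0 0.2133 -0.2133 0 87" --pt "0 0 0 0.2733 -0.2293 0 87" --pt "0 0 0 0.3267 -0.2333 0 87" --pt "0 0 0 0.36 -0.2333 0 87" --pt "0 0 0 0.36 -0.2333 0 87" --pt "0 0 0 0.36 -0.2333 0 87" --pt "0 0 0 0.36 -0.2333 0 87" --pt "0 0 0 0.36 -0.2333 0 87"

```text
time: 9.8
eef_pos: [435.8, 78.4, 248.6]
eef_rot: [-0.0, 0.687, 0.726, -0.0]
force: [1.0, 0.0, -0.1]
width: 87.0
grip_force: 0.0
```

Create look.py:
```python
from w import *
def look(names,save=None):
    c=vision.calibration('wrist');im=vision.read_camera('wrist')
    if save:cv2.imwrite(save,im[:,:,::-1])
    H.update(gold=(17,24,110,60),green=(45,85,80,40))
    inv=np.linalg.inv(c['T'])
    for n,(x,y,z,d) in names.items():
        p=inv@[x,y,z,1];u=int(c['cx']+c['fx']*p[0]/-p[2]);v=int(c['cy']-c['fy']*p[1]/-p[2])
        h=int(c['fx']*(d*.5+14)/-p[2])
        try:k=cv2.convexHull(blob(im,n,(max(u-h,0),max(v-h,0),u+h,v+h)))
        except ValueError: print(n,'none at',u,v);continue
        P=ray(c,k[:,0],z)[:,:2].astype(np.float32);r=cv2.minEnclosingCircle(P)
        print(n,(u,v),np.round(cen(k),1),'cen',np.round(cen(P.reshape(-1,1,2)),1),'eqdia',round(2*(cv2.contourArea(P)/np.pi)**.5,1),'circ',np.round(r[0],1),round(2*r[1],1))
```

Run:
```python
from look import *
look(dict(green=(458.7,80,44,46),white=(449.8,247,68,52),red=(614.2,29,19,76),gold=(461.6,-85,68,52)),'pics/w2.png')
```

```text
green (344, 176) [344.9 172.6] cen [458.8  83.7] eqdia 43.8 circ [458.2  83.5] 45.2
white (349, 2) [348.9  13.6] cen [449.6 237.5] eqdia 36.6 circ [449.1 245.9] 49.9
red (464, 219) [464.2 217.3] cen [613.   30.4] eqdia 74.8 circ [613.1  30.5] 75.9
gold (338, 316) [337.3 325.8] cen [461.6 -98.9] eqdia 72.2 circ [ 462.5 -104.9] 90.7
```

View pics/w2.png

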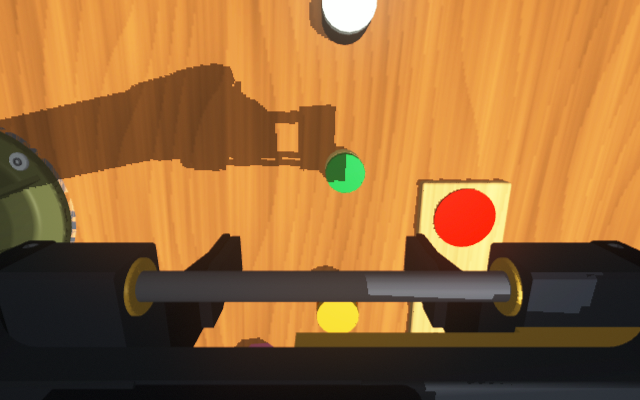

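The green pot is at px (345,173), about (458.5,83.5). The red mat is at (464,217), about (613.1,30.4).

Run:
```python
from h import *
step([458.5,83.5,14],0.058)
```

```text
pos [435.8  78.6 248.6] q [-0.63 -0.16  0.35  1.9   0.05  1.39 -0.24] step [  3.7  23.  234.6] [-0.     0.    -0.002] [array([-0.   ,  0.   , -0.002]), array([0.   , 0.   , 3.139])]
```

To row units: 180 mm / 750 = 0.24, 165 mm / 750 = 0.22.

Request:
send_path --pt "0 0 0 0.0027 0.0133 0.0533 87" --pt "0 0 0 0.0053 0.0307 0.1133 87" --pt "0 0 0 0.0053 0.0307 0.1733 87" --pt "0 0 0 0.0053 0.0307 0.22 87" --pt "0 0 0 0.0053 0.0307 0.24 87" --pt "0 0 0 0.0053 0.0307 0.24 87" --pt "0 0 0 0.0053 0.0307 0.24 87"

```text
time: 10.55
eef_pos: [458.8, 84.7, 69.3]
eef_rot: [0.0, 0.687, 0.727, 0.0]
force: [0.7, 0.2, 0.6]
width: 87.3
grip_force: 0.0
```

Run:
```python
from h import *
step([458.5,83.5,14],0.058)
```

```text
pos [458.8  84.7  69.3] q [-0.61  0.07  0.39  2.08 -0.03  1.   -0.15] step [-1.1 -0.4 55.3] [ 0.001  0.    -0.001] [array([ 0.001,  0.   , -0.001]), array([ 0.000e+00, -1.000e-03,  3.141e+00])]
```

To row units: 55 mm / 750 = 0.0733, 45 mm / 750 = 0.06.

Request:
send_path --pt "0 0 0 -0.0013 0 0.0333 87" --pt "0 0 0 -0.0013 0 0.06 87" --pt "0 0 0 -0.0013 0 0.0733 87" --pt "0 0 0 -0.0013 0 0.0733 70" --pt "0 0 0 -0.0013 0 0.0733 55" --pt "0 0 0 -0.0013 0 0.0733 48" --pt "0 0 0 -0.0013 0 0.0733 35" --pt "0 0 0 -0.0013 0 0.0733 35" --pt "0 0 0 -0.0013 0 0.0733 35" --grip_n 20

```text
time: 11.45
eef_pos: [458.7, 84.2, 14.1]
eef_rot: [0.0, 0.686, 0.727, 0.0]
force: [0.8, -0.4, 0.5]
width: 46.8
grip_force: 0.4
```

Request:
send_path --pt "0 0 0 0 0 -0.02 35" --pt "0 0 0 0 0 -0.0667 35" --pt "0 0 0 0 0 -0.1333 35" --pt "0 0 0 0 0 -0.1933 35" --pt "0 0 0 0 0 -0.1933 35" --pt "0 0 0 0 0 -0.1933 35"

```text
time: 12.05
eef_pos: [458.9, 84.4, 159.7]
eef_rot: [0.0, 0.686, 0.727, 0.001]
force: [0.5, -0.2, -1.2]
width: 45.2
grip_force: 20.0
```

Run:
```python
from h import *
step([626,-179.5,130],0.058)
```

```text
pos [458.9  84.4 159.7] q [-0.63 -0.04  0.38  1.99  0.02  1.19 -0.19] step [-273.1  151.4   29.7] [ 0.002 -0.001  0.   ] [array([ 0.002, -0.001,  0.   ]), array([ 2.000e-03,  4.000e-03, -3.142e+00])]
```

To row units: -273 mm / 750 = -0.364, -258 mm / 750 = -0.344.

Request:
send_path --pt "0 0 0 -0.0467 0.04 0 35" --pt "0 0 0 -0.0933 0.08 0 35" --pt "0 0 0 -0.14 0.12 0 35" --pt "0 0 0 -0.1933 0.1533 0 35" --pt "0 0 0 -0.2467 0.18 0 35" --pt "0 0 0 -0.3 0.1973 0 35" --pt "0 0 0 -0.344 0.2013 0.0133 35" --pt "0 0 0 -0.364 0.2013 0.04 35" --pt "0 0 0 -0.364 0.2013 0.0533 35" --pt "0 0 0 -0.364 0.2013 0.0533 35" --pt "0 0 0 -0.364 0.2013 0.0533 35" --pt "0 0 0 -0.364 0.2013 0.0533 35" --pt "0 0 0 -0.364 0.2013 0.0533 35"

```text
time: 13.35
eef_pos: [625.7, -178.4, 119.7]
eef_rot: [0.0, 0.686, 0.728, 0.001]
force: [-1.4, 0.7, -0.3]
width: 45.2
grip_force: 20.0
```

Run:
```python
from h import *
step([626,-179.5,88],0.058)
vision.read_camera('top');step([626,-179.5,88],0.058)
i=vision.read_camera('side');cv2.imwrite('pics/s1.png',cv2.resize(i[130:270,290:430,::-1],None,fx=4,fy=4,interpolation=2))
```

```text
pos [ 625.7 -178.4  119.7] q [-0.21  0.43  0.58  1.6  -0.25  1.19  0.48] step [-1.1  0.2 31.7] [ 0.002 -0.     0.002] [array([ 0.002, -0.   ,  0.002]), array([ 1.00e-03,  3.00e-03, -3.14e+00])]
pos [ 625.6 -178.7  119.7] q [-0.21  0.43  0.58  1.6  -0.25  1.19  0.48] step [-0.9  0.3 31.7] [ 0.002 -0.     0.002] [array([ 0.002, -0.   ,  0.002]), array([ 0.00e+00,  3.00e-03, -3.14e+00])]
```

View pics/s1.png

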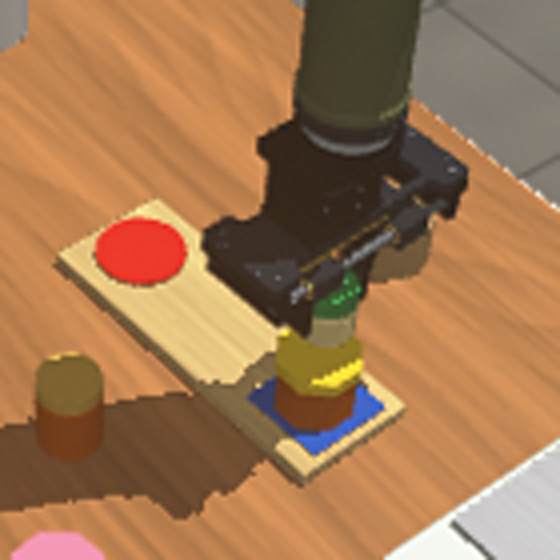

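The side crop shows the pot held upright over the tub. I'll lower it slowly.

To row units: 28 mm / 750 = 0.0373, 27 mm / 750 = 0.036.

Request:
send_path --pt "0 0 0 -0.0012 0 0.0107 35" --pt "0 0 0 -0.0012 0 0.02 35" --pt "0 0 0 -0.0012 0 0.0267 35" --pt "0 0 0 -0.0012 0 0.032 35" --pt "0 0 0 -0.0012 0 0.0347 35" --pt "0 0 0 -0.0012 0 0.036 35" --pt "0 0 0 -0.0012 0 0.0373 35" --pt "0 0 0 -0.0012 0 0.0373 35"

```text
time: 14.25
eef_pos: [625.1, -180.6, 90.8]
eef_rot: [0.0, 0.686, 0.727, 0.0]
force: [0.5, -0.1, -0.3]
width: 45.2
grip_force: 20.0
```

To row units: 1 mm / 750 = 0.0013, 0.5 mm / 750 = 0.0007.

Request:
send_path --pt "0 0 0 0 0 0.0007 35" --pt "0 0 0 0 0 0.0013 35" --pt "0 0 0 0 0 0.0013 35"

```text
time: 14.55
eef_pos: [625.0, -180.5, 89.8]
eef_rot: [0.0, 0.686, 0.727, 0.0]
force: [-0.1, 0.2, -1.7]
width: 45.1
grip_force: 20.0
```

Request:
send_path --pt "0 0 0 0 0 0.0007 35" --pt "0 0 0 0 0 0.0013 35" --pt "0 0 0 0 0 0.0013 35"

```text
time: 14.85
eef_pos: [624.9, -180.5, 88.6]
eef_rot: [-0.0, 0.686, 0.727, -0.0]
force: [-0.2, 0.2, -1.2]
width: 44.6
grip_force: 20.0
```

To row units: 0.7 mm / 750 = 0.0009, 0.5 mm / 750 = 0.0007.

Request:
send_path --pt "0 0 0 0 0 0.0007 35" --pt "0 0 0 0 0 0.0009 35" --pt "0 0 0 0 0 0.0009 35"

```text
time: 15.15
eef_pos: [625.1, -180.6, 88.4]
eef_rot: [0.0, 0.686, 0.727, 0.0]
force: [-0.4, 0.8, 1.3]
width: 45.3
grip_force: 20.0
```

Request:
send_path --pt "0 0 0 0 0 0.0007 35" --pt "0 0 0 0 0 0.0009 35" --pt "0 0 0 0 0 0.0009 35"

```text
time: 15.45
eef_pos: [625.1, -180.6, 88.3]
eef_rot: [0.0, 0.686, 0.727, 0.0]
force: [-2.1, 1.6, 5.8]
width: 45.1
grip_force: 20.0
```

Contact at the expected height (88.3). I'll release, rise, and look at the result.

To row units: -160 mm / 750 = -0.2133, -110 mm / 750 = -0.1467.

Request:
send_path --pt "0 0 0 0 0 -0.0007 35" --pt "0 0 0 0 0 -0.0007 48" --pt "0 0 0 0 0 -0.0007 55" --pt "0 0 0 0 0 -0.0007 87" --pt "0 0 0 0 0 -0.0007 87" --pt "0 0 0 0 0 -0.0007 87" --pt "0 0 0 0 0 -0.0267 87" --pt "0 0 0 0 0 -0.08 87" --pt "0 0 0 0 0 -0.1467 87" --pt "0 0 0 0 0 -0.2133 87" --pt "0 0 0 0 0 -0.2133 87" --pt "0 0 0 0 0 -0.2133 87"

```text
time: 16.65
eef_pos: [625.7, -181.0, 248.9]
eef_rot: [0.001, 0.686, 0.727, 0.001]
force: [0.5, 0.3, -1.2]
width: 87.1
grip_force: 0.0
```

Run:
```python
from look import *
look(dict(green=(625,-180,118,46),yellow=(625,-180,74,64),blue=(625,-180,19,76)),'pics/w3.png')
i=vision.read_camera('side');a=cv2.resize(i[180:260,320:420,::-1],(400,320))
b=cv2.imread('pics/w3.png')[100:260,220:420];cv2.imwrite('pics/w3c.png',np.hstack([a,cv2.resize(b,(400,320))]))
step([430,247,240],.058)
```

```text
green (323, 191) [321.5 192.1] cen [ 623.5 -181.1] eqdia 44.1 circ [ 623.9 -181.1] 45.5
yellow (322, 181) [322.5 174.8] cen [ 624.1 -173.9] eqdia 59.8 circ [ 623.9 -178.1] 68.5
blue (322, 171) [325.1 153.3] cen [ 626.5 -158.6] eqdia 54.1 circ [ 625.2 -160.7] 82.5
pos [ 624.3 -180.1  245.8] q [-0.23  0.35  0.61  1.44 -0.2   1.42  0.44] step [ 437.7 -169.2    6.6] [-0.002 -0.001  0.   ] [array([-0.002, -0.001,  0.   ]), array([ 1.000e-03, -3.000e-03, -3.141e+00])]
```

View pics/w3c.png

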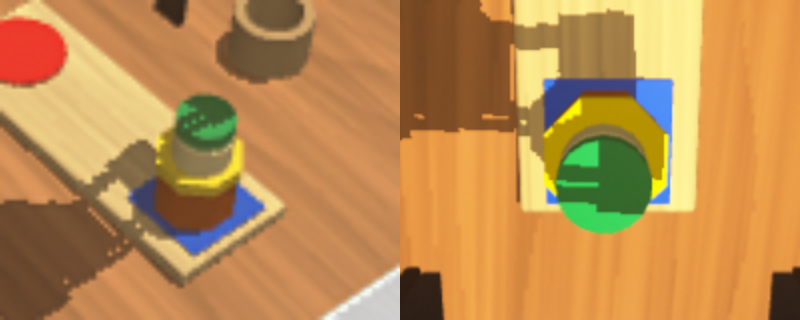

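Pot and tub stand upright and are concentric to about 2 mm. Next is the dark jar.

To row units: 430 mm / 750 = 0.5733, 395 mm / 750 = 0.5267.

Request:
send_path --pt "0 0 0 0.0533 -0.0133 0 87" --pt "0 0 0 0.1133 -0.0333 0 87" --pt "0 0 0 0.1733 -0.0533 0 87" --pt "0 0 0 0.2333 -0.08 0 87" --pt "0 0 0 0.2933 -0.1067 0 87" --pt "0 0 0 0.3533 -0.14 0 87" --pt "0 0 0 0.4133 -0.1733 0 87" --pt "0 0 0 0.4667 -0.2 0 87" --pt "0 0 0 0.5267 -0.22 0 87" --pt "0 0 0 0.5733 -0.2253 0 87" --pt "0 0 0 0.5733 -0.2253 0 87" --pt "0 0 0 0.5733 -0.2253 0 87" --pt "0 0 0 0.5733 -0.2253 0 87"

```text
time: 18.05
eef_pos: [431.4, 237.4, 246.2]
eef_rot: [0.0, 0.687, 0.727, -0.001]
force: [-0.1, -0.6, 0.0]
width: 86.8
grip_force: 0.0
```

Run:
```python
from look import *
look(dict(white=(449.8,247,68,52),red=(613.5,30,19,76)),'pics/w4.png')
step([449.8,247,100],.058)
```

```text
white (342, 173) [342.2 171.4] cen [449.2 248.4] eqdia 49.7 circ [449.2 248.3] 50.5
red (448, 328) [430.5 326.3] cen [588.3  32.6] eqdia 25.0 circ [591.8  34. ] 37.5
pos [431.6 237.3 246.6] q [-0.81 -0.03  0.25  1.8   0.01  1.37 -0.51] step [  8.9  18.9 146.5] [-0.001  0.001 -0.002] [array([-0.001,  0.001, -0.002]), array([2.000e-03, 2.000e-03, 3.139e+00])]
```

View pics/w4.png

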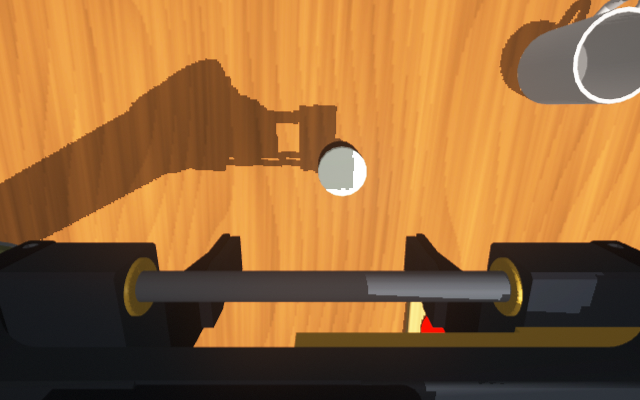

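White lid at px (342,171) on a dark body, about (449.3,248.3). The mug is well clear at (610,55).

To row units: 150 mm / 750 = 0.2, 120 mm / 750 = 0.16.

Request:
send_path --pt "0 0 0 0.0067 0.0133 0.0533 87" --pt "0 0 0 0.0133 0.0247 0.1067 87" --pt "0 0 0 0.0133 0.0247 0.16 87" --pt "0 0 0 0.0133 0.0247 0.2 87" --pt "0 0 0 0.0133 0.0247 0.2 87" --pt "0 0 0 0.0133 0.0247 0.2 87" --pt "0 0 0 0.0133 0.0247 0.2 87"

```text
time: 18.8
eef_pos: [450.9, 250.3, 99.5]
eef_rot: [0.0, 0.687, 0.727, 0.002]
force: [0.2, -0.1, 0.2]
width: 86.7
grip_force: 0.0
```

Run:
```python
from h import *
step([449.3,248.3,30],0.058)
```

```text
pos [450.9 250.3  99.5] q [-0.8   0.13  0.26  1.94 -0.04  1.07 -0.47] step [-2.1 -1.9 69.5] [ 0.003 -0.002 -0.001] [array([ 0.003, -0.002, -0.001]), array([-3.000e-03, -5.000e-03,  3.141e+00])]
```

To row units: 70 mm / 750 = 0.0933, 65 mm / 750 = 0.0867.

Request:
send_path --pt "0 0 0 -0.002 -0.0013 0.0333 87" --pt "0 0 0 -0.002 -0.0013 0.0667 87" --pt "0 0 0 -0.002 -0.0013 0.0867 87" --pt "0 0 0 -0.002 -0.0013 0.0933 87" --pt "0 0 0 -0.002 -0.0013 0.0933 70" --pt "0 0 0 -0.002 -0.0013 0.0933 58" --pt "0 0 0 -0.002 -0.0013 0.0933 52" --pt "0 0 0 -0.002 -0.0013 0.0933 40" --pt "0 0 0 -0.002 -0.0013 0.0933 40" --pt "0 0 0 -0.002 -0.0013 0.0933 40" --pt "0 0 0 -0.002 -0.0013 0.0933 40" --grip_n 25

```text
time: 19.9
eef_pos: [448.9, 248.7, 27.9]
eef_rot: [0.0, 0.686, 0.727, 0.001]
force: [0.3, 0.5, 2.5]
width: 51.0
grip_force: 25.0
```

Request:
send_path --pt "0 0 0 0 0 -0.0133 40" --pt "0 0 0 0 0 -0.0533 40" --pt "0 0 0 0 0 -0.1067 40" --pt "0 0 0 0 0 -0.12 40" --pt "0 0 0 0 0 -0.12 40"

```text
time: 20.4
eef_pos: [449.3, 249.1, 119.3]
eef_rot: [0.0, 0.686, 0.727, 0.002]
force: [-0.6, -0.6, -2.0]
width: 51.5
grip_force: 25.0
```

Run:
```python
from h import *
step([613.3,30.2,85],0.058)
```

```text
pos [449.3 249.1 119.3] q [-0.8   0.11  0.26  1.93 -0.03  1.11 -0.47] step [-228.1  150.9   34.3] [ 0.003 -0.002  0.   ] [array([ 0.003, -0.002,  0.   ]), array([ 0.004,  0.005, -3.142])]
```

To row units: -228 mm / 750 = -0.304, -215 mm / 750 = -0.2867.

Request:
send_path --pt "0 0 0 -0.0533 0.0333 0 40" --pt "0 0 0 -0.1067 0.0693 0 40" --pt "0 0 0 -0.16 0.1067 0 40" --pt "0 0 0 -0.2067 0.14 0 40" --pt "0 0 0 -0.2533 0.1707 0.0133 40" --pt "0 0 0 -0.2867 0.1933 0.0267 40" --pt "0 0 0 -0.304 0.2013 0.0453 40" --pt "0 0 0 -0.304 0.2013 0.0667 40" --pt "0 0 0 -0.304 0.2013 0.08 40" --pt "0 0 0 -0.304 0.2013 0.08 40" --pt "0 0 0 -0.304 0.2013 0.08 40" --pt "0 0 0 -0.304 0.2013 0.08 40"

```text
time: 21.6
eef_pos: [612.6, 30.8, 58.2]
eef_rot: [0.0, 0.686, 0.728, 0.001]
force: [0.1, -0.0, -1.2]
width: 51.3
grip_force: 25.0
```

Run:
```python
from h import *
vision.read_camera('top');vision.read_camera('top');step([613.5,30.0,47],0.058)
```

```text
pos [612.8  30.3  58.4] q [-0.44  0.39  0.43  1.74 -0.18  1.05  0.11] step [-0.3  0.7 11.4] [ 0.002 -0.001  0.001] [array([ 0.002, -0.001,  0.001]), array([ 1.000e-03,  3.000e-03, -3.141e+00])]
```

To row units: 9.5 mm / 750 = 0.0127, 9 mm / 750 = 0.012.

Request:
send_path --pt "0 0 0 0 0.0009 0.0067 40" --pt "0 0 0 0 0.0009 0.0107 40" --pt "0 0 0 0 0.0009 0.012 40" --pt "0 0 0 0 0.0009 0.0127 40" --pt "0 0 0 0 0.0009 0.0127 40"

```text
time: 22.2
eef_pos: [613.0, 29.5, 47.8]
eef_rot: [-0.0, 0.686, 0.727, -0.0]
force: [-0.1, 0.6, -1.5]
width: 51.4
grip_force: 25.0
```

Request:
send_path --pt "0 0 0 0 0 0.0007 40" --pt "0 0 0 0 0 0.0013 40" --pt "0 0 0 0 0 0.0013 40"

```text
time: 22.5
eef_pos: [613.1, 29.6, 47.0]
eef_rot: [0.0, 0.686, 0.727, 0.0]
force: [0.5, -0.2, -1.0]
width: 51.1
grip_force: 25.0
```

Request:
send_path --pt "0 0 0 0 0 0.0007 40" --pt "0 0 0 0 0 0.0011 40" --pt "0 0 0 0 0 0.0011 40"

```text
time: 22.8
eef_pos: [613.1, 29.5, 46.9]
eef_rot: [-0.0, 0.686, 0.727, 0.0]
force: [-2.4, -0.9, 5.5]
width: 51.1
grip_force: 25.0
```

To row units: -200 mm / 750 = -0.2667, -160 mm / 750 = -0.2133.

Request:
send_path --pt "0 0 0 0 0 -0.0005 40" --pt "0 0 0 0 0 -0.0005 54" --pt "0 0 0 0 0 -0.0005 60" --pt "0 0 0 0 0 -0.0005 87" --pt "0 0 0 0 0 -0.0005 87" --pt "0 0 0 0 0 -0.0005 87" --pt "0 0 0 0 0 -0.0267 87" --pt "0 0 0 0 0 -0.08 87" --pt "0 0 0 0 0 -0.1467 87" --pt "0 0 0 0 0 -0.2133 87" --pt "0 0 0 0 0 -0.2667 87" --pt "0 0 0 0 0 -0.2667 87" --pt "0 0 0 0 0 -0.2667 87"

```text
time: 24.1
eef_pos: [613.5, 29.6, 247.1]
eef_rot: [0.001, 0.686, 0.727, 0.001]
force: [-0.4, 0.3, -1.2]
width: 87.4
grip_force: 0.0
```

Run:
```python
from look import *
look(dict(white=(613.3,30,87,52),red=(613.3,30,19,76)),'pics/w5.png')
step([435,-85,245],.058)
```

```text
white (323, 185) [321.6 185.4] cen [611.4  29. ] eqdia 49.8 circ [611.3  28.9] 50.9
red (323, 172) [324.7 167.6] cen [614.6  35. ] eqdia 68.4 circ [613.9  30.2] 75.0
pos [612.6  29.7 245.4] q [-0.47  0.24  0.46  1.53 -0.11  1.39  0.05] step [-104.2 -184.     0.5] [-0.001 -0.     0.   ] [array([-0.001, -0.   ,  0.   ]), array([ 0.000e+00, -1.000e-03, -3.141e+00])]
```

View pics/w5.png

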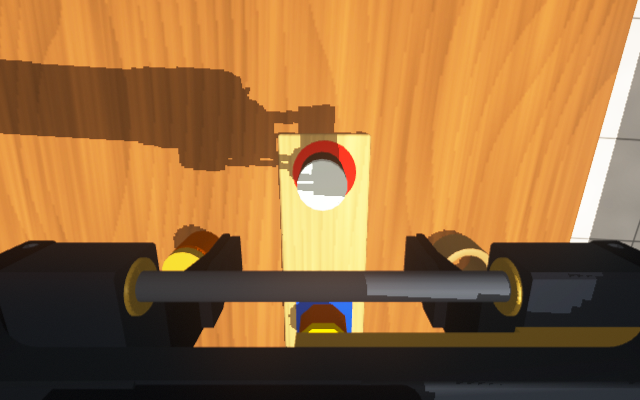

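The dark jar is upright on the red mat, lid at px (322,185) over the mat at (325,172). Next is the gold jar.

To row units: -184 mm / 750 = -0.2453, -155 mm / 750 = -0.2067.

Request:
send_path --pt "0 0 0 -0.0133 -0.0533 0 87" --pt "0 0 0 -0.04 -0.1067 0 87" --pt "0 0 0 -0.08 -0.16 0 87" --pt "0 0 0 -0.12 -0.2067 0 87" --pt "0 0 0 -0.1387 -0.2453 0 87" --pt "0 0 0 -0.1387 -0.2453 0 87" --pt "0 0 0 -0.1387 -0.2453 0 87" --pt "0 0 0 -0.1387 -0.2453 0 87"

```text
time: 24.95
eef_pos: [435.6, -83.9, 245.2]
eef_rot: [-0.0, 0.686, 0.728, -0.001]
force: [-0.1, 0.1, -0.7]
width: 86.6
grip_force: 0.0
```

Run:
```python
from look import *
look(dict(gold=(461.6,-86,68,52)),'pics/w6.png')
step([461.6,-85,100],.058)
```

```text
gold (348, 185) [348.1 183.2] cen [460.5 -84.6] eqdia 51.6 circ [460.1 -84.8] 53.2
pos [435.8 -83.9 245.3] q [-0.43 -0.17  0.5   1.91  0.09  1.39  0.11] step [ -2.6  25.9 145.3] [-0.001  0.001  0.002] [array([-0.001,  0.001,  0.002]), array([-1.00e-03, -2.00e-03, -3.14e+00])]
```

View pics/w6.png

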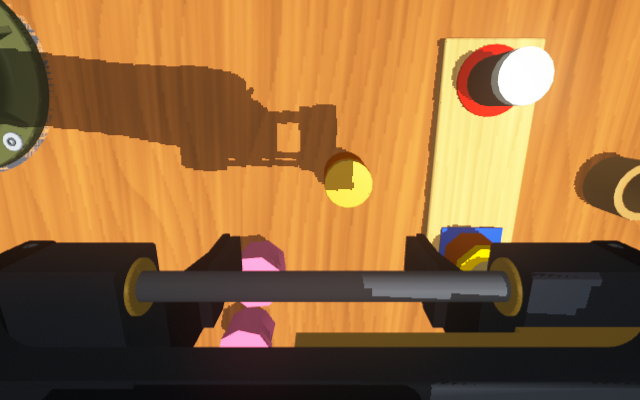

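The gold lid is at px (348,183), about (460.8,-84.7). Its neighbours are clear.

To row units: 145 mm / 750 = 0.1933, 120 mm / 750 = 0.16.

Request:
send_path --pt "0 0 0 -0.0013 0.016 0.0533 87" --pt "0 0 0 -0.0033 0.0333 0.1067 87" --pt "0 0 0 -0.0033 0.0333 0.16 87" --pt "0 0 0 -0.0033 0.0333 0.1933 87" --pt "0 0 0 -0.0033 0.0333 0.1933 87" --pt "0 0 0 -0.0033 0.0333 0.1933 87" --pt "0 0 0 -0.0033 0.0333 0.1933 87"

```text
time: 25.7
eef_pos: [462.1, -85.8, 102.6]
eef_rot: [0.001, 0.686, 0.728, 0.001]
force: [0.4, 0.5, -0.0]
width: 87.1
grip_force: 0.0
```

Run:
```python
from h import *
step([460.8,-84.7,30],0.058)
```

```text
pos [462.1 -85.8 102.6] q [-0.42  0.03  0.56  2.05 -0.02  1.07  0.2 ] step [ 1.2 -1.4 72.6] [0.003 0.    0.001] [array([0.003, 0.   , 0.001]), array([-1.000e-03,  4.000e-03, -3.141e+00])]
```

To row units: 72 mm / 750 = 0.096, 65 mm / 750 = 0.0867.

Request:
send_path --pt "0 0 0 0.0009 -0.0013 0.0333 87" --pt "0 0 0 0.0009 -0.0013 0.0667 87" --pt "0 0 0 0.0009 -0.0013 0.0867 87" --pt "0 0 0 0.0009 -0.0013 0.096 87" --pt "0 0 0 0.0009 -0.0013 0.096 70" --pt "0 0 0 0.0009 -0.0013 0.096 58" --pt "0 0 0 0.0009 -0.0013 0.096 52" --pt "0 0 0 0.0009 -0.0013 0.096 40" --pt "0 0 0 0.0009 -0.0013 0.096 40" --pt "0 0 0 0.0009 -0.0013 0.096 40" --pt "0 0 0 0.0009 -0.0013 0.096 40" --grip_n 25

```text
time: 26.8
eef_pos: [460.4, -85.3, 29.7]
eef_rot: [0.001, 0.686, 0.727, 0.001]
force: [0.6, -0.1, 3.1]
width: 51.2
grip_force: 25.0
```

Request:
send_path --pt "0 0 0 0 0 -0.0133 40" --pt "0 0 0 0 0 -0.0533 40" --pt "0 0 0 0 0 -0.1067 40" --pt "0 0 0 0 0 -0.12 40" --pt "0 0 0 0 0 -0.12 40"

```text
time: 27.3
eef_pos: [460.3, -85.3, 120.5]
eef_rot: [0.001, 0.686, 0.727, 0.001]
force: [0.3, -0.1, -2.7]
width: 51.4
grip_force: 25.0
```

Run:
```python
from h import *
step([619.5,-74.8,85],0.058)
```

```text
pos [460.3 -85.3 120.5] q [-0.43 -0.    0.56  2.03  0.    1.11  0.19] step [  1.3 159.5  36. ] [ 0.003 -0.001  0.   ] [array([ 0.003, -0.001,  0.   ]), array([ 1.000e-03,  5.000e-03, -3.141e+00])]
```

The manual's scale: shifts go in shares of 750 mm and turns go in shares of pi/2 rad. Converting my numbers, 159.5 mm / 750 = 0.2127, 145 mm / 750 = 0.1933.

Request:
send_path --pt "0 0 0 0 0.0533 0 40" --pt "0 0 0 0 0.1067 0 40" --pt "0 0 0 0.0013 0.1533 0 40" --pt "0 0 0 0.0013 0.1933 0.0133 40" --pt "0 0 0 0.0013 0.2127 0.04 40" --pt "0 0 0 0.0013 0.2127 0.0667 40" --pt "0 0 0 0.0013 0.2127 0.0853 40" --pt "0 0 0 0.0013 0.2127 0.0853 40" --pt "0 0 0 0.0013 0.2127 0.0853 40" --pt "0 0 0 0.0013 0.2127 0.0853 40"

```text
time: 28.3
eef_pos: [619.0, -75.2, 56.1]
eef_rot: [0.001, 0.686, 0.727, 0.001]
force: [-0.2, 0.0, -1.7]
width: 51.2
grip_force: 25.0
```

Run:
```python
from h import *
vision.read_camera('top');vision.read_camera('top');step([619.5,-74.8,44.7],0.058)
```

```text
pos [619.3 -75.1  56.4] q [-0.36  0.43  0.54  1.72 -0.25  1.06  0.33] step [ 0.3  0.2 11.7] [ 0.002 -0.    -0.   ] [array([ 0.002, -0.   , -0.   ]), array([-0.   , -0.004,  3.142])]
```

To row units: 10 mm / 750 = 0.0133, 9.5 mm / 750 = 0.0127.

Request:
send_path --pt "0 0 0 0.0004 0 0.0067 40" --pt "0 0 0 0.0004 0 0.0107 40" --pt "0 0 0 0.0004 0 0.0127 40" --pt "0 0 0 0.0004 0 0.0133 40" --pt "0 0 0 0.0004 0 0.0133 40"

```text
time: 28.9
eef_pos: [618.5, -74.8, 45.0]
eef_rot: [-0.0, 0.686, 0.727, -0.0]
force: [0.3, 0.6, -2.4]
width: 51.0
grip_force: 25.0
```

Request:
send_path --pt "0 0 0 0 0 0.0007 40" --pt "0 0 0 0 0 0.0013 40" --pt "0 0 0 0 0 0.0013 40"

```text
time: 29.2
eef_pos: [618.8, -74.8, 44.7]
eef_rot: [0.0, 0.686, 0.727, 0.0]
force: [-2.8, 0.8, 3.4]
width: 51.1
grip_force: 25.0
```

Request:
send_path --pt "0 0 0 0 0 0.0007 40" --pt "0 0 0 0 0 0.0011 40" --pt "0 0 0 0 0 0.0011 40"

```text
time: 29.5
eef_pos: [618.7, -74.8, 44.7]
eef_rot: [-0.0, 0.686, 0.727, 0.0]
force: [-4.1, 1.1, 9.1]
width: 51.2
grip_force: 25.0
```

To row units: -190 mm / 750 = -0.2533, -160 mm / 750 = -0.2133.

Request:
send_path --pt "0 0 0 0 0 -0.0008 40" --pt "0 0 0 0 0 -0.0011 54" --pt "0 0 0 0 0 -0.0011 60" --pt "0 0 0 0 0 -0.0011 87" --pt "0 0 0 0 0 -0.0011 87" --pt "0 0 0 0 0 -0.0011 87" --pt "0 0 0 0 0 -0.0267 87" --pt "0 0 0 0 0 -0.08 87" --pt "0 0 0 0 0 -0.1467 87" --pt "0 0 0 0 0 -0.2133 87" --pt "0 0 0 0 0 -0.2533 87" --pt "0 0 0 0 -0.0533 -0.2533 87" --pt "0 0 0 0 -0.1067 -0.2533 87" --pt "0 0 0 0 -0.16 -0.2533 87" --pt "0 0 0 0 -0.2 -0.2533 87" --pt "0 0 0 0 -0.2 -0.2533 87" --pt "0 0 0 0 -0.2 -0.2533 87" --pt "0 0 0 0 -0.2 -0.2533 87"

```text
time: 31.3
eef_pos: [469.8, -83.3, 233.5]
eef_rot: [0.0, 0.686, 0.727, 0.0]
force: [0.4, -0.7, -0.0]
width: 86.7
grip_force: 0.0
```

Run:
```python
from look import *
T=dict(green=(625,-180,118,46),white=(613,30,87,52),gold=(619,-75,83,52))
look(dict(T,red=(613.5,30,19,76)))
for n in('top','side'):
    c=vision.calibration(n);im=vision.read_camera(n)
    inv=np.linalg.inv(c['T'])
    H['gold']=(20,24,100,150)
    for k,(x,y,z,d) in T.items():
        p=inv@[x,y,z,1];u=int(c['cx']+c['fx']*p[0]/-p[2]);v=int(c['cy']-c['fy']*p[1]/-p[2]);h=int(c['fx']*(d*.5+8)/-p[2])
        try:
            q=blob(im,k,(u-h,v-h,u+h,v+h));print(n,k,ray(c,cen(q),z)[0].round(1),cv2.contourArea(q))
        except ValueError:print(n,k,'none')
    cv2.imwrite(f'pics/{n}9.png',im[:,:,::-1])
a=cv2.resize(cv2.imread('pics/top9.png')[110:270,150:510],None,fx=1.5,fy=1.5);b=cv2.imread('pics/side9.png')[60:360,170:510]
w=max(a.shape[1],b.shape[1]);o=np.zeros((a.shape[0]+b.shape[0],w,3),np.uint8);o[:a.shape[0],:a.shape[1]]=a;o[a.shape[0]:,:b.shape[1]]=b
cv2.imwrite('pics/fin.png',o)
```

```text
green none at 480 304
white (496, 71) [493.6  72.1] cen [611.   28.8] eqdia 50.3 circ [611.   28.7] 50.9
gold (478, 187) [457.  173.1] cen [595.9 -62.3] eqdia 48.8 circ [594.3 -63.2] 65.7
red (464, 78) [459.5  78.3] cen [608.4  28.3] eqdia 68.5 circ [613.1  29.5] 75.3
top green [ 624.3 -180.9  118. ] 155.5
top white [611.8  29.4  87. ] 235.5
top gold [628.5 -69.6  83. ] 79.0
side green [ 621.2 -186.6  118. ] 138.5
side white [611.2  23.1  87. ] 94.0
side gold [614.7 -70.2  83. ] 166.5
```

View pics/fin.png

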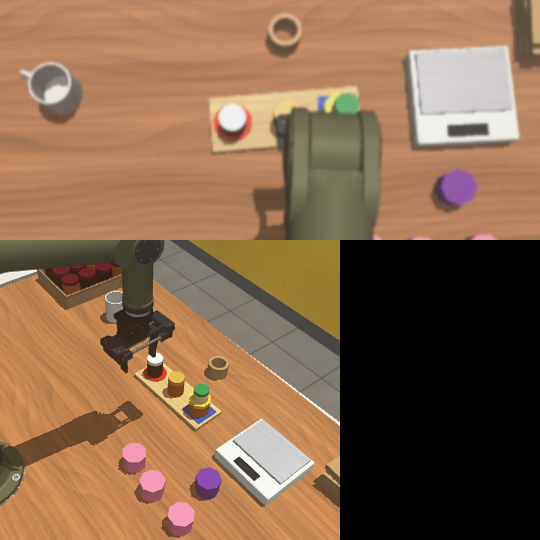

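All four stand upright: dark jar on red, gold jar mid-plank, and the pot on the tub on blue. The mug, tape roll and scale haven't moved, and the gripper is clear of everything.

```bash
python3 -c "
from plant import sign_off
print(sign_off())"
```

```text
the job is handed in; nothing more can be done
None
```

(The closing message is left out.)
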